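# Stand the toppled baby bottle on its coaster

### The arm

A 6-joint arm with a two-finger parallel gripper is mounted at the origin on the work surface. World frame = base frame: x ahead of the robot, y to its left, z up, the work surface at z = 0. Lengths are in m, angles in rad, forces in N, time in s.
With the tool pointing down it reaches from about 0.25 to 0.775 m from the base axis. Payload 4 kg.
Tool frame: the origin (TCP) lies at the very end of the fingers, on their centre line; the grasp point (between the pads) lies 19 mm behind it; z points along the fingers, y is the direction in which the jaws open and shut (so a half turn about z gives the same grasp; the last joint's range is limited). The gripper opens to 94 mm and grips with 3 to 60 N. Pads are 16 mm wide; open, the fingers measure 119 mm over their backs; the gripper's body (75 mm by 177 mm) begins 78 mm behind the grasp point.
Start: joints at [1.181, 0.087, 1.371, -0, 1.684, -0.103], TCP at [0.156, 0.528, 0.206] pointing down, gripper open.
Joint ranges: [-3.1, 3.1], [-0.76, 2.03], [0.27, 2.55], [-1.08, 4.22], [0.17, 2.65], [-2.57, 2.57]. Speed limits (rad/s): [2.79, 2.79, 3.14, 3.14, 3.14, 3.14].

### API

Orientations are given as [roll, pitch, yaw] about the fixed x, y, z axes, in that order (R = Rz(yaw) Ry(pitch) Rx(roll)).
In Python, from bench import robot, cams, models gives the robot as it stands.
- The arm moves only by the tool step_arm, never from a script. Its argument "series" is a list of rows, each a list of 5 numbers: the gripper command: -1 is shut, 1 is fully open, values between are in proportion, then the shift along the tool's x, y, z in mm, then the turn about the tool's z in degrees. A call has 1 to 20 rows; each row is the pose to reach, as a shift and turn from the pose commanded when the call began, along the tool's axes at that moment; what a row does not reach only later rows make up. A row lasts 1/8 s, in which the tool goes at most 62.5 mm and 10.7 degrees, less where a joint would pass 70% of its speed; a pose out of reach is approached as far as the arm can. A call with a gripper value outside its range is refused whole. The fingers move at their own pace and stop on an object; the grip force is fixed at half the most. Time passes only in rows, so rows that repeat a pose let the fingers close. It gives the time, the measured TCP pose, the force and the opening at its end, in the units of the state.
- robot.get_obs(): the state, without advancing time (a new reading comes with each control period).
- cams.snapshot(name): name is "scene" or "top" or "wrist"; returns a dict with "pixels" (480x640x3 uint8, red, green, blue), "fov_y" (degrees; the focal length in pixels is half the picture's height over the tangent of half this angle, whatever the lens; pixels are square), "cx", "cy" (the principal point, pixels), "R" (3x3) and "t" (3): a world point X has camera coordinates R X + t. Camera axes: x right, y down, z forward; pixel columns grow to the right and rows downward; lengths in m; the calibration is good to about 2 mm. A picture is of the moment at which its call begins. There is no depth.
- robot.close_job(): hands the job in, once; it reports no verdict.
Trained networks look in a picture, given as the dict that the camera call returned (one of the last four; its "shot" number tells which), for a name from the list of things; names that differ only in an ending like _2 or _b are one class to them, and where a whole thing is asked for, a point or a joint stands for the part that bears it (a point fixed in the world has none). Each returns a list of dicts, best first, with "p" (0 to 1); they miss things now and then, are a little off and sometimes report something else, mostly with a low value. They report only what shows in the picture. A call takes as long as a camera call.
- models.find_in(picture, label): "position" ([x, y, z] in m, in world coordinates, good to about 4 mm: the middle of the surface that is visible of it).
- models.pinpoint(picture, label): "position" ([x, y, z] in m, in world coordinates, good to about 4 mm: a listed point, or the origin of a listed thing).
The state is a dict: "time": time; "joint_positions": joint angles; "qvel": joint speeds; "joint_torque": joint torques, N m; "tool_pos": TCP position; "ee_rot": TCP orientation; "wrist_force": force on the tool from outside, world axes, zero at the start; "wrist_torque": the same for the moment, N m; "width": finger opening in m.
Only numpy, scipy, OpenCV 4.12 (cv2) and the standard library are available. Lean on these libraries where they do the work, as an engineer would, in place of code of your own. Each camera call takes 0.05 s, during which the arm holds its last target. There are 200 camera calls.

### The job

The glass baby bottle has been knocked over on the changing top. Stand it upright on its base in the middle of the round cork coaster, setting it down gently rather than dropping it, and let go. Leave the cream jar, the pacifier and the rattle as they are.

Things in the scene. Friction and masses are not known exactly. Their poses are not given: they have to be found in the camera images.
- bottle_center (a point): closed baby bottle lying on its side, 138 mm long: pale glass body 52 mm thick (straight from base to 84 mm, then shoulder), blue collar 42 mm thick at 98-114 mm, white domed cap; about 160 g, rolls if pushed. Point on its axis half-way along, 69 mm from the base, where it can be gripped across; 26 mm above the top while lying. Its x axis runs from base to cap (up when upright)
- bottle_base (a point): the middle of the bottle's flat underside (same axes; 69 mm from bottle_center along -x). At the start the cap points more or less towards the robot or to the robot's right (-y)
- coaster: round cork coaster, 110 mm diameter, 4 mm thick, fixed to the changing top; origin at the centre of its underside, z up
- jar_center (a point): bystander: closed white plastic cream jar with a sand-coloured twist cap, standing, 62 mm diameter, 45 mm high; point at its centre, z up along its axis
- pacifier_center (a point): bystander: red silicone pacifier lying shield down, ring handle up, about 58 by 44 mm and 31 mm high; point over the middle of its shield, 12 mm up
- rattle_center (a point): bystander: wooden rattle lying on its side, 126 mm long along its x axis, 36 mm thick, green and yellow rings at its +x end; point on its axis about half-way, 18 mm up

How it is judged:
By the outcome, as a careful person would: the job done as asked, in the order asked, and still so for the second after the job is handed in, with the robot touching nothing.
It also fails if it takes over 48 s, if anything falls off the work surface, if the arm or the gripper's body presses on something with over 40 N, if the wrist force passes 120 N, or if a joint passes its speed limit or range.

## Working session

There is one attempt and no reset: what is moved stays moved. The work goes in short steps, Python scripts to look and compute and a tool call to move; the robot and the scene stay as the last step left them, time stands still between calls to the robot, and variables do not carry over. Pictures are saved under pics/ and viewed, about 8 in all and at most 12, crops included, and the job is handed in when it is done.

Besides the shell and the picture viewer there is one more tool, called after ">>>" as name(argument=value, ...), one argument or row to a line, values as JSON. step_arm: Moves the arm, as the interface text tells. Its arguments: {"type":"object","properties":{"series":{"type":"array","items":{"type":"array","items":{"type":"number"}}}},"required":["series"]}

```bash
mkdir -p pics; python3 - <<'E'
from bench import robot,cams,models
import cv2,numpy as np
for n in("top","scene"):
    s=cams.snapshot(n); cv2.imwrite(f"pics/{n}0.png",s["pixels"][:,:,::-1])
    for l in("bottle_center","bottle_base","coaster","jar_center","pacifier_center","rattle_center"):
        print(n,l,[(np.round(d["position"],3).tolist(),round(d["p"],2), np.round((lambda c:(240/np.tan(np.radians(s["fov_y"]/2))*c[:2]/c[2]+[s["cx"],s["cy"]]))(s["R"]@np.array(d["position"])+s["t"])).tolist()) for d in models.pinpoint(s,l)[:2]])
o=robot.get_obs();print(o["time"],o["tool_pos"],o["ee_rot"],o["width"])
a=cv2.imread("pics/top0.png");b=cv2.imread("pics/scene0.png")
E
```

```text
top bottle_center []
top bottle_base [([0.519, -0.166, 0.025], 0.66, [428.0, 324.0])]
top coaster [([0.539, 0.179, 0.004], 0.81, [220.0, 310.0])]
top jar_center [([0.759, -0.151, 0.022], 0.8, [417.0, 181.0])]
top pacifier_center [([0.579, 0.01, 0.015], 0.67, [321.0, 287.0])]
top rattle_center [([0.782, 0.126, 0.019], 0.85, [253.0, 166.0])]
scene bottle_center [([0.549, -0.234, 0.026], 0.85, [157.0, 238.0])]
scene bottle_base [([0.578, 0.006, 0.01], 0.56, [308.0, 243.0])]
scene coaster [([0.531, 0.182, -0.0], 0.69, [401.0, 226.0])]
scene jar_center [([0.756, -0.15, 0.024], 0.95, [206.0, 319.0])]
scene pacifier_center [([0.576, 0.006, 0.011], 0.72, [308.0, 242.0])]
scene rattle_center [([0.784, 0.122, 0.019], 0.61, [423.0, 314.0])]
0.7 [0.15562259 0.52756344 0.20552351] [3.14142750e+00 2.44671895e-05 2.85474988e+00] 0.0940727694678585
```

View pics/top0.png

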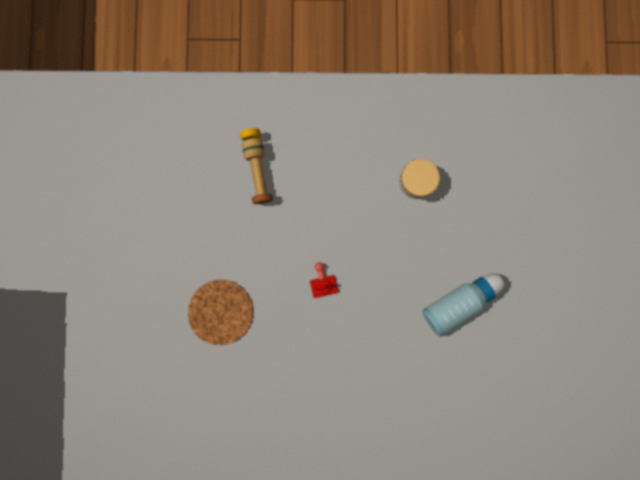

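View pics/scene0.png

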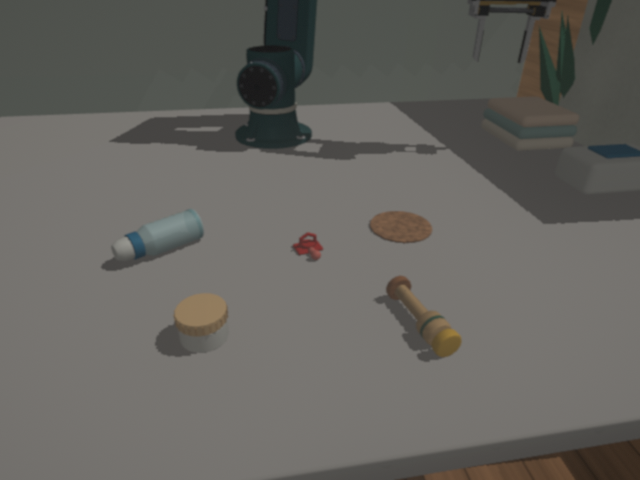

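```bash
cat > h.py <<'E'
import numpy as np,cv2
def ray(s,u,v,z):
    f=240/np.tan(np.radians(s["fov_y"]/2)); R=np.array(s["R"]);t=np.array(s["t"])
    d=R.T@np.array([(u-s["cx"])/f,(v-s["cy"])/f,1]); c=-R.T@t
    return c+d*(z-c[2])/d[2]
def blob(s,lo,hi):
    h=cv2.cvtColor(s["pixels"],cv2.COLOR_RGB2HSV); m=cv2.inRange(h,lo,hi)
    n,l,st,_=cv2.connectedComponentsWithStats(m)
    i=1+np.argmax(st[1:,4]); return (l==i).astype(np.uint8)
E
python3 - <<'E'
from h import *
from bench import robot,cams,models
s=cams.snapshot("top")
print("cam",-np.array(s["R"]).T@s["t"])
im=s["pixels"].copy()
m=blob(s,(80,60,60),(115,255,255)); c=cv2.findContours(m,0,2)[0][0]
P=np.array([ray(s,*p[0],.026)[:2] for p in c],np.float32)
r=cv2.minAreaRect(P); b=cv2.boxPoints(r); print(r); 
a=max((b[1]-b[0],b[2]-b[1]),key=np.linalg.norm); L=np.linalg.norm(a); a=a/L
if a[1]>0:a=-a
base=np.array(r[0])-a*L/2
print("L",L,"yaw",np.degrees(np.arctan2(a[1],a[0])),"base",base,"grip74",base+a*.074)
k=(np.abs(im[:,:320].astype(int)-im[100,100]).sum(2)>0)
h=cv2.cvtColor(im,cv2.COLOR_RGB2HSV)
m2=cv2.inRange(h,(0,90,40),(25,255,255)); m2[:270]=0;m2[360:]=0;m2[:,:170]=0;m2[:,270:]=0
Q=cv2.findContours(m2,0,2)[0]; Q=max(Q,key=cv2.contourArea)
print("coaster",cv2.minEnclosingCircle(np.array([ray(s,*p[0],.004)[:2] for p in Q],np.float32)))
E
```

```text
cam [0.58362622 0.019411   0.95757848]
((0.5738192796707153, -0.26237574219703674), (0.042236290872097015, 0.022430188953876495), 36.34101867675781)
L 0.04223629 yaw -143.65894 base [ 0.59083003 -0.24986133] grip74 [ 0.53122274 -0.29371303]
coaster ((0.5352850556373596, 0.1795887053012848), 0.05476254224777222)
```

```bash
python3 - <<'E'
from h import *
from bench import robot,cams,models
s=cams.snapshot("top")
h=cv2.cvtColor(s["pixels"],cv2.COLOR_RGB2HSV); print(h[310,455],h[318,440],h[400,400])
m=blob(s,(80,45,60),(120,255,255)); print(m.sum()); c=max(cv2.findContours(m,0,2)[0],key=cv2.contourArea)
P=np.array([ray(s,*p[0],.026)[:2] for p in c],np.float32)
r=cv2.minAreaRect(P); b=cv2.boxPoints(r); print(r)
a=max((b[1]-b[0],b[2]-b[1]),key=np.linalg.norm); L=np.linalg.norm(a); a=a/L
if a[1]>0:a=-a
base=np.array(r[0])-a*L/2
print("L",L,"yaw",np.degrees(np.arctan2(a[1],a[0])),"base",base,"grip74",base+a*.074)
v=cv2.resize(s["pixels"][260:350,400:530,::-1],None,fx=5,fy=5); mm=cv2.resize(m[260:350,400:530],None,fx=5,fy=5,interpolation=0)
cv2.drawContours(v,cv2.findContours(mm,0,2)[0],-1,(0,0,255),1); cv2.imwrite("pics/b.png",v)
E
```

```text
[ 92  43 171] [ 90  41 169] [ 23  13 154]
408
((0.5694609880447388, -0.2612236440181732), (0.04237107187509537, 0.03012237697839737), 33.51805114746094)
L 0.042371094 yaw -146.48195 base [ 0.58712363 -0.249525  ] grip74 [ 0.52542894 -0.29038776]
```

View pics/b.png

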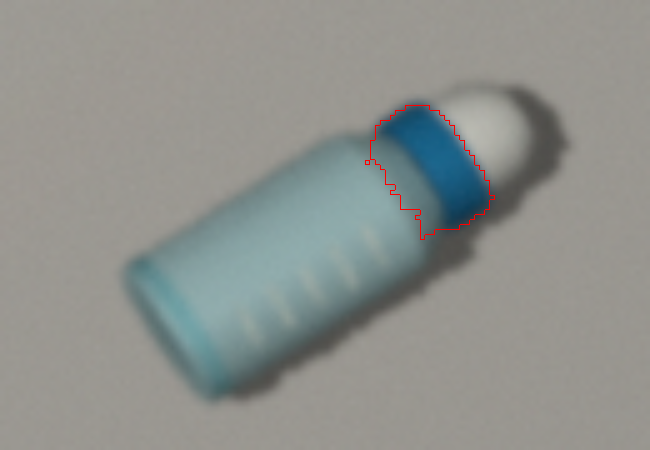

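```bash
python3 - <<'E'
from h import *
from bench import robot,cams,models
s=cams.snapshot("top")
m=blob(s,(75,28,60),(120,255,255)); print(m.sum()); c=max(cv2.findContours(m,0,2)[0],key=cv2.contourArea)
P=np.array([ray(s,*p[0],.026)[:2] for p in c],np.float32)
r=cv2.minAreaRect(P); b=cv2.boxPoints(r); print(r)
a=max((b[1]-b[0],b[2]-b[1]),key=np.linalg.norm); L=np.linalg.norm(a); a=a/L
if a[1]>0:a=-a
base=np.array(r[0])-a*L/2
print("L",L,"yaw",np.degrees(np.arctan2(a[1],a[0])),"base",base,"grip74",base+a*.074)
h=cv2.moments(c)
# check with base/cap points by eye in crop: base mid (170,330), collar mid (436,168)
p=ray(s,400+170/5,260+330/5,.026);q=ray(s,400+436/5,260+168/5,.026);print(p,q,np.degrees(np.arctan2(*(q-p)[1::-1])),np.linalg.norm(q-p))
for l in("bottle_center","bottle_base"): print(models.pinpoint(s,l))
E
```

```text
2146
((0.5441942811012268, -0.22420118749141693), (0.05225587263703346, 0.12099447846412659), 31.927539825439453)
L 0.12099447 yaw -58.072453 base [ 0.51220053 -0.17285612] grip74 [ 0.55133517 -0.23566122]
[ 0.51599167 -0.17627373  0.026     ] [ 0.5695732  -0.26487969  0.026     ] -58.837928459624266 0.1035470744086648
[{'position': [0.5516, -0.2313, 0.0201], 'p': 0.62}]
[{'position': [0.5139, -0.1703, 0.0229], 'p': 0.65}]
```

>>> step_arm(
  series=[
    [1,-598,-621,75,42],
    [1,-598,-621,75,42],
    [1,-598,-621,75,42],
    [1,-598,-621,75,42],
    [1,-598,-621,75,42],
    [1,-598,-621,75,42],
    [1,-598,-621,75,42],
    [1,-598,-621,75,42],
    [1,-598,-621,75,42],
    [1,-598,-621,75,42],
    [1,-598,-621,75,42],
    [1,-598,-621,75,42],
    [1,-598,-621,75,42],
    [1,-598,-621,75,42],
    [1,-598,-621,75,42],
    [1,-598,-621,75,42],
    [1,-598,-621,75,42],
    [1,-598,-621,75,42],
  ],
)

```text
time: 3.2
tool_pos: [0.5535, -0.2361, 0.1313]
ee_rot: [3.141, 0.001, 2.123]
wrist_force: [-0.5, 0.3, -0.1]
width: 0.0941
```

```bash
python3 - <<'E'
from h import *
from bench import robot,cams,models
s=cams.snapshot("wrist"); o=robot.get_obs(); print(o["tool_pos"],o["ee_rot"])
R=np.array(s["R"]);t=np.array(s["t"]);f=240/np.tan(np.radians(s["fov_y"]/2))
im=s["pixels"][:,:,::-1].copy()
a=np.array([.524,-.852,0]);b=np.array([.514,-.1746,.026])
for d in(0,.074,.106,.138):
    c=R@(b+a*d)+t; p=f*c[:2]/c[2]+[s["cx"],s["cy"]]; print(p); cv2.circle(im,tuple(int(x) for x in p),4,(0,0,255),-1)
cv2.imwrite("pics/w1.png",im)
for l in("bottle_center","bottle_base"): print(models.pinpoint(s,l))
E
```

```text
[ 0.55350594 -0.23624563  0.13127803] [3.14089655e+00 9.16185646e-04 2.12308420e+00]
[309.61955746 136.00948629]
[309.5391932  238.36082321]
[309.50741737 278.83028655]
[309.47724323 317.25984939]
[{'position': [0.5522, -0.2326, 0.0286], 'p': 0.81}]
[{'position': [0.5148, -0.1759, 0.021], 'p': 0.77}]
```

View pics/w1.png

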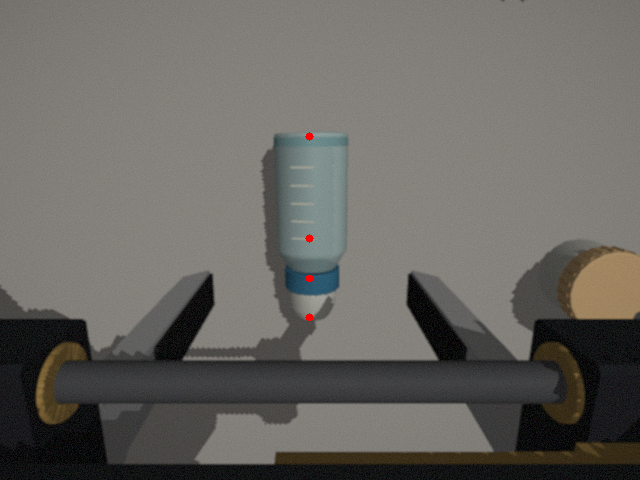

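>>> step_arm(
  series=[
    [1,-32,0,50,0],
    [1,-32,0,90,0],
    [1,-32,0,115,0],
    [1,-32,0,123,0],
    [1,-32,0,123,0],
    [-1,-32,0,123,0],
    [-1,-32,0,123,0],
    [-1,-32,0,123,0],
    [-1,-32,0,123,0],
    [-1,-32,0,123,0],
    [-1,-32,0,123,0],
  ],
)

```text
time: 4.72
tool_pos: [0.5704, -0.2645, 0.0075]
ee_rot: [3.141, 0.0, 2.122]
wrist_force: [0.1, -0.0, 0.1]
width: 0.0411
```

>>> step_arm(
  series=[
    [-1,3,0,-10,0],
    [-1,7,0,-20,0],
    [-1,13,0,-31,0],
    [-1,20,0,-41,0],
    [-1,27,0,-50,0],
    [-1,27,0,-50,0],
  ],
)

```text
time: 5.48
tool_pos: [0.5565, -0.2412, 0.0588]
ee_rot: [3.14, 0.002, 2.122]
wrist_force: [0.4, 0.1, -0.7]
width: 0.0412
```

```bash
python3 - <<'E'
from h import *
from bench import cams
s=cams.snapshot("scene"); cv2.imwrite("pics/s2.png",cv2.resize(s["pixels"][60:300,60:380,::-1],None,fx=2,fy=2))
E
```

```text
(no output)
```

View pics/s2.png

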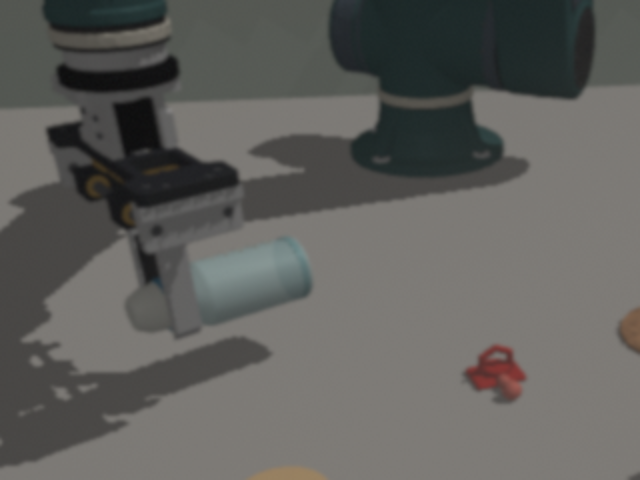

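>>> step_arm(
  series=[
    [-1,-10,0,20,0],
    [-1,-20,0,38,0],
    [-1,-26,0,48,0],
    [-1,-27,0,50,0],
    [-0.115,-27,0,50,0],
    [-0.115,-27,0,50,0],
    [-0.115,-27,0,50,0],
    [-0.115,-25,0,42,0],
    [-0.115,-22,0,34,0],
    [-0.115,-18,0,26,0],
    [-0.115,-18,0,26,0],
  ],
)

```text
time: 6.9
tool_pos: [0.5663, -0.2569, 0.0331]
ee_rot: [3.14, 0.002, 2.122]
wrist_force: [0.7, 0.2, -0.3]
width: 0.0417
```

```bash
python3 - <<'E'
from h import *
from bench import cams,robot
s=cams.snapshot("scene"); cv2.imwrite("pics/s3.png",cv2.resize(s["pixels"][60:300,60:380,::-1],None,fx=2,fy=2))
E
```

```text
(no output)
```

View pics/s3.png

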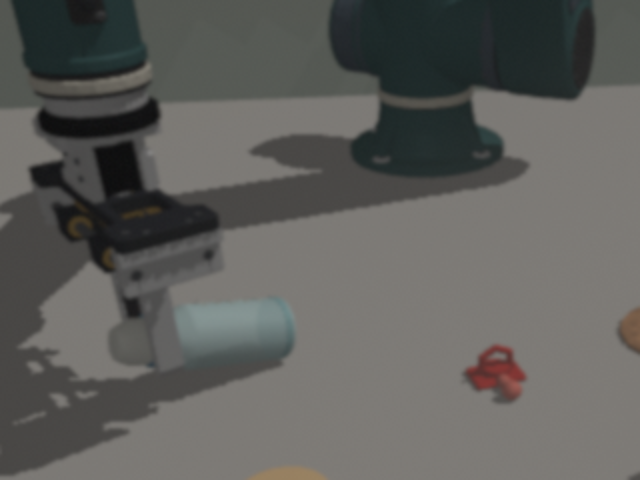

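>>> step_arm(
  series=[
    [-0.115,6,0,-9,0],
    [-0.115,12,0,-18,0],
    [-0.115,19,0,-25,0],
    [-0.115,26,0,-32,0],
    [-0.115,33,0,-37,0],
    [-0.115,41,0,-42,0],
    [-0.115,50,0,-46,0],
    [-0.115,59,0,-50,0],
    [-0.115,59,0,-50,0],
  ],
)

```text
time: 8.07
tool_pos: [0.5345, -0.206, 0.0819]
ee_rot: [3.141, 0.0, 2.122]
wrist_force: [0.3, 0.4, -0.7]
width: 0.0416
```

```bash
python3 - <<'E'
from h import *
from bench import cams,robot
s=cams.snapshot("scene"); cv2.imwrite("pics/s4.png",cv2.resize(s["pixels"][60:300,60:380,::-1],None,fx=2,fy=2))
E
```

```text
(no output)
```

View pics/s4.png

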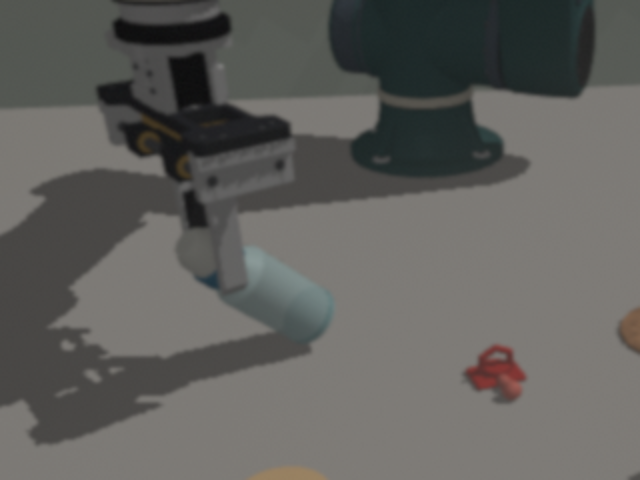

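>>> step_arm(
  series=[
    [-0.115,9,0,-3,0],
    [-0.115,18,0,-5,0],
    [-0.115,27,0,-6,0],
    [-0.115,37,0,-7,0],
    [-0.115,44,0,-7,0],
    [-0.115,51,0,-6,0],
    [-0.115,57,0,-5,0],
    [-0.115,63,0,-3,0],
    [-0.115,63,0,-2,0],
    [-0.115,63,0,-2,0],
  ],
)

```text
time: 9.38
tool_pos: [0.5017, -0.153, 0.0833]
ee_rot: [-3.142, -0.0, 2.122]
wrist_force: [0.2, -1.1, -0.7]
width: 0.0418
```

```bash
python3 - <<'E'
from h import *
from bench import cams,robot
s=cams.snapshot("scene"); cv2.imwrite("pics/s5.png",cv2.resize(s["pixels"][60:300,60:380,::-1],None,fx=2,fy=2))
E
```

```text
(no output)
```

View pics/s5.png

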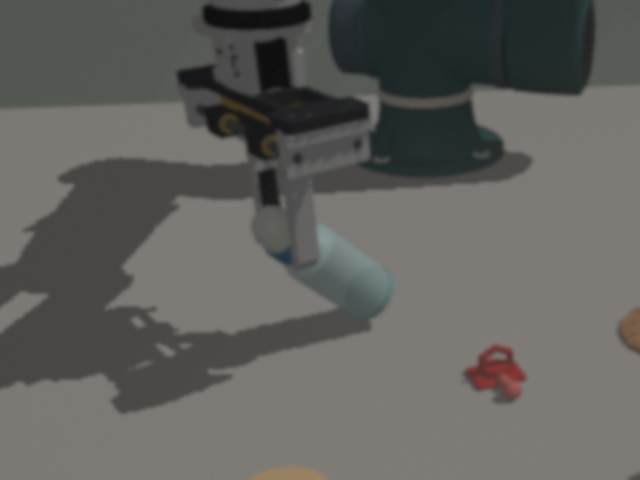

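>>> step_arm(
  series=[
    [-1,0,0,0,0],
    [-1,0,0,0,0],
    [-1,0,0,-30,0],
    [-1,0,0,-70,0],
    [-1,24,34,-70,0],
    [-1,48,68,-70,0],
    [-1,72,102,-70,0],
    [-1,96,136,-70,0],
    [-1,120,170,-70,0],
    [-1,143,203,-70,0],
    [-1,143,203,-70,0],
    [-1,143,203,-35,0],
    [-1,143,203,-10,0],
    [-1,143,203,-3,0],
    [-1,143,203,-3,0],
  ],
)

```text
time: 11.3
tool_pos: [0.5996, 0.0745, 0.0866]
ee_rot: [-3.141, -0.0, 2.121]
wrist_force: [-0.0, -0.4, -1.2]
width: 0.0413
```

```bash
python3 - <<'E'
from h import *
from bench import cams,robot
s=cams.snapshot("scene"); cv2.imwrite("pics/s6.png",cv2.resize(s["pixels"][60:300,180:500,::-1],None,fx=2,fy=2))
E
```

```text
(no output)
```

View pics/s6.png

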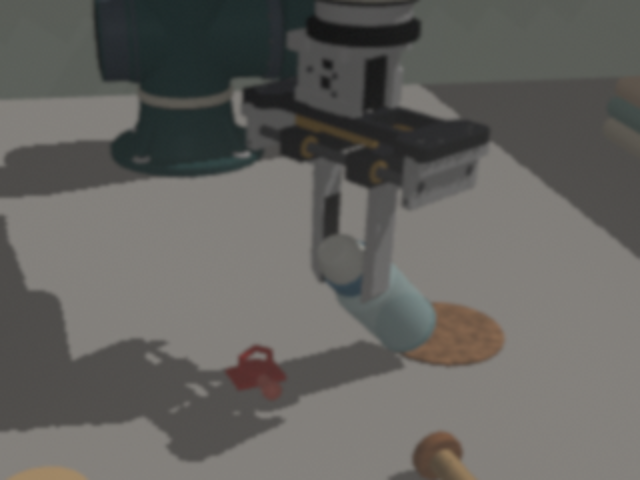

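>>> step_arm(
  series=[
    [-0.12,0,0,3,0],
    [-0.12,0,0,3,0],
    [-0.12,10,0,3,0],
    [-0.12,20,0,3,0],
    [-0.12,28,0,3,0],
    [-0.12,36,0,1,0],
    [-0.12,44,0,-1,0],
    [-0.12,52,0,-3,0],
    [-0.12,60,0,-4,0],
    [-0.12,68,0,-4,0],
    [-0.12,76,0,-4,0],
    [-0.12,84,0,-3,0],
    [-0.12,92,0,-2,0],
    [-0.12,92,0,-2,0],
  ],
)

```text
time: 13.1
tool_pos: [0.5512, 0.1541, 0.0883]
ee_rot: [-3.141, -0.0, 2.123]
wrist_force: [-0.3, -0.4, -1.3]
width: 0.0419
```

```bash
python3 - <<'E'
from h import *
from bench import cams,robot
s=cams.snapshot("scene"); cv2.imwrite("pics/s7.png",cv2.resize(s["pixels"][60:300,180:500,::-1],None,fx=2,fy=2))
E
```

```text
(no output)
```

View pics/s7.png

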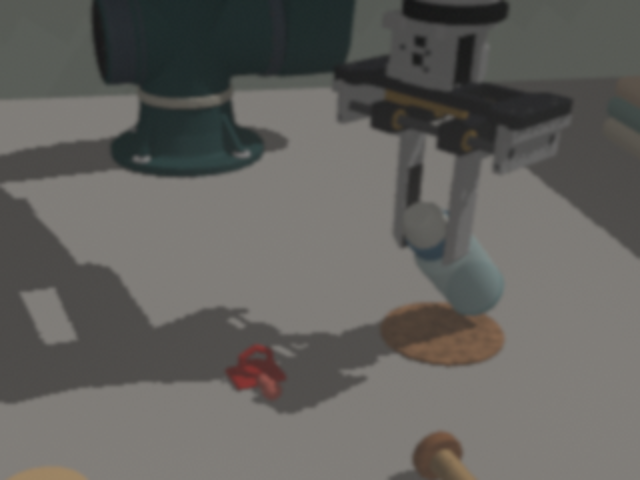

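```bash
cat > tilt.py <<'E'
from h import *
from bench import cams,robot,models
def tilt():
    o=robot.get_obs(); g=np.array(o["tool_pos"])+[0,0,.019]; y=o["ee_rot"][2]; d=np.array([np.cos(y),np.sin(y),0])
    print("t",o["time"],"grip",g.round(4),"F",np.round(o["wrist_force"],1),"w",o["width"])
    for n in("scene","top"):
        s=cams.snapshot(n); R=np.array(s["R"]);t=np.array(s["t"]);f=240/np.tan(np.radians(s["fov_y"]/2))
        pj=lambda p:(lambda c:f*c[:2]/c[2]+[s["cx"],s["cy"]])(R@p+t)
        # bluish body mask vs predicted silhouette
        h=cv2.cvtColor(s["pixels"],cv2.COLOR_RGB2HSV); m=cv2.inRange(h,(80,28,90),(110,120,255))
        best=[]
        for q in range(20,111):
            a=np.array([-d[0]*np.cos(np.radians(q)),-d[1]*np.cos(np.radians(q)),np.sin(np.radians(q))])
            e1=np.cross(a,[d[1],-d[0],0]);e1/=np.linalg.norm(e1);e2=np.cross(a,e1)
            P=[pj(g+a*(k-.106)+.026*(e1*np.cos(w)+e2*np.sin(w))) for k in(0,.08) for w in np.linspace(0,6.28,24)]
            w=np.zeros((480,640),np.uint8); cv2.fillConvexPoly(w,cv2.convexHull(np.int32(np.round(P))),1)
            roi=np.zeros_like(w); c=pj(g).astype(int); cv2.circle(roi,(int(c[0]),int(c[1])),110,1,-1)
            M=(m>0)&(roi>0); best.append((np.logical_and(M,w).sum()/np.logical_or(M,w).sum(),q))
        b=max(best); print(n,"elev",b[1],"iou",round(b[0],2),end=" ")
        for l in("bottle_base","bottle_center"):
            for p in models.pinpoint(s,l)[:1]:
                v=g-np.array(p["position"]); print(l,np.round(p["position"],3),"elev",round(np.degrees(np.arctan2(v[2],-v@d)),0),"len",round(np.linalg.norm(v),3),"p",p["p"],end=" ")
        print()
E
python3 -c "from tilt import *;tilt()"
```

```text
t 13.15 grip [0.5514 0.1538 0.1074] F [ 0.9 -0.3 -1.3] w 0.041695243300791
scene elev 44 iou 0.1 bottle_base [0.511 0.216 0.03 ] elev 46.0 len 0.107 p 0.98 bottle_center [0.54  0.175 0.081] elev 48.0 len 0.036 p 0.87 
top elev 46 iou 0.03 bottle_center [0.58  0.01  0.015] elev 146.0 len 0.174 p 0.34
```

>>> step_arm(
  series=[
    [-0.12,0,0,-15,0],
    [-0.12,-20,0,-15,0],
    [-0.12,-45,0,-15,0],
    [-0.12,-70,0,-15,0],
    [-0.12,-92,0,-15,0],
    [-0.12,-92,0,-10,0],
    [-0.12,-92,0,3,0],
    [-0.12,-92,0,9,0],
    [-0.12,-92,0,11,0],
    [-0.12,-92,0,11,0],
  ],
)

```text
time: 14.7
tool_pos: [0.5996, 0.0757, 0.0774]
ee_rot: [-3.142, -0.0, 2.123]
wrist_force: [-0.6, -0.4, -1.6]
width: 0.0419
```

```bash
python3 - <<'E'
import re
s=open("tilt.py").read()
i=s.index("        # bluish");j=s.index("        for l in(")
open("tilt.py","w").write(s[:i]+"        print(n,end=' ')\n"+s[j:].replace('"scene","top"','"scene",'))
E
sed -i 's/for n in("scene","top")/for n in("scene",)/' tilt.py
python3 -c "from tilt import *;tilt();tilt()"
```

```text
t 14.7 grip [0.5996 0.0757 0.0964] F [-0.6 -0.4 -1.6] w 0.041918785179498236
scene bottle_center [0.583 0.097 0.067] elev 48.0 len 0.039 p 0.81 
t 14.85 grip [0.6    0.0754 0.097 ] F [ 0.2 -0.2 -1.6] w 0.04155637285777355
scene bottle_base [0.56  0.139 0.022] elev 45.0 len 0.106 p 0.77 bottle_center [0.588 0.097 0.07 ] elev 47.0 len 0.037 p 0.96
```

>>> step_arm(
  series=[
    [-0.12,0,0,1,0],
    [-0.12,8,0,1,0],
    [-0.12,14,0,1,0],
    [-0.12,18,0,0,0],
    [-0.12,22,0,-1,0],
    [-0.12,26,0,-3,0],
    [-0.12,30,0,-5,0],
    [-0.12,30,0,-5,0],
  ],
)

```text
time: 16.0
tool_pos: [0.5864, 0.0992, 0.0865]
ee_rot: [3.137, 0.007, 2.122]
wrist_force: [0.4, -4.7, 8.8]
width: 0.0415
```

```bash
python3 -c "from tilt import *;tilt();tilt()"
```

```text
t 16.0 grip [0.5864 0.0992 0.1055] F [ 0.4 -4.7  8.8] w 0.041469388836781994
scene bottle_base [0.555 0.148 0.012] elev 58.0 len 0.11 p 0.92 bottle_center [0.577 0.118 0.073] elev 57.0 len 0.039 p 0.74 
t 16.15 grip [0.5865 0.099  0.1055] F [ 1.6 -5.7  9.4] w 0.041865332996132605
scene bottle_center [0.575 0.116 0.074] elev 57.0 len 0.038 p 0.67
```

>>> step_arm(
  series=[
    [-0.12,6,0,-3,0],
    [-0.12,12,0,-5,0],
    [-0.12,19,0,-6,0],
    [-0.12,26,0,-7,0],
    [-0.12,33,0,-8,0],
    [-0.12,40,0,-8,0],
    [-0.12,46,0,-8,0],
    [-0.12,46,0,-8,0],
  ],
)

```text
time: 17.3
tool_pos: [0.5612, 0.1403, 0.0935]
ee_rot: [3.137, 0.003, 2.122]
wrist_force: [0.9, -1.5, 6.4]
width: 0.0413
```

```bash
python3 -c "from tilt import *;tilt();tilt()"
```

```text
t 17.3 grip [0.5612 0.1403 0.1125] F [ 0.9 -1.5  6.4] w 0.041302851434331676
scene bottle_base [0.556 0.148 0.004] elev 85.0 len 0.109 p 0.6 bottle_center [0.554 0.152 0.073] elev 71.0 len 0.042 p 0.56 
t 17.45 grip [0.5614 0.14   0.1124] F [ 0.7 -2.3  6.3] w 0.04151295232132327
scene bottle_base [0.553 0.15  0.006] elev 83.0 len 0.108 p 0.92 bottle_center [0.555 0.147 0.073] elev 76.0 len 0.04 p 0.85
```

>>> step_arm(
  series=[
    [-0.12,0,0,-15,0],
    [-0.12,10,0,-15,0],
    [-0.12,25,0,-15,0],
    [-0.12,40,0,-15,0],
    [-0.12,46,0,-15,0],
    [-0.12,46,0,-15,0],
    [-0.12,46,0,-10,0],
    [-0.12,46,0,-6,0],
    [-0.12,46,0,-3,0],
    [-0.12,46,0,-1,0],
    [-0.12,46,0,0,0],
    [-0.12,46,0,1,0],
    [-0.12,46,0,1,0],
  ],
)

```text
time: 19.23
tool_pos: [0.5389, 0.1799, 0.0975]
ee_rot: [3.132, 0.002, 2.121]
wrist_force: [-5.3, -0.2, 25.3]
width: 0.0415
```

```bash
python3 -c "from tilt import *;tilt();tilt()"
```

```text
t 19.225 grip [0.5389 0.1799 0.1165] F [-5.3 -0.2 25.3] w 0.04147692354930556
scene bottle_base [0.55  0.154 0.013] elev 105.0 len 0.108 p 0.6 bottle_center [0.538 0.174 0.076] elev 96.0 len 0.041 p 0.57 
t 19.375 grip [0.5388 0.1799 0.1165] F [-5.9 -0.2 24.5] w 0.04132776700816024
scene bottle_base [0.551 0.154 0.013] elev 105.0 len 0.107 p 0.75 bottle_center [0.542 0.176 0.079] elev 97.0 len 0.038 p 0.9
```

>>> step_arm(
  series=[
    [-0.12,0,0,-4,0],
    [-0.12,-6,0,-4,0],
    [-0.12,-12,0,-3,0],
    [-0.12,-18,0,-2,0],
    [-0.12,-24,0,0,0],
    [-0.12,-26,0,0,0],
    [-0.12,-26,0,0,0],
  ],
)

```text
time: 20.4
tool_pos: [0.5539, 0.1551, 0.0971]
ee_rot: [3.132, 0.008, 2.12]
wrist_force: [-1.5, -4.3, 22.4]
width: 0.0414
```

```bash
python3 -c "from tilt import *;tilt();tilt()"
```

```text
t 20.4 grip [0.5539 0.1551 0.1161] F [-1.5 -4.3 22.4] w 0.041369362637594935
scene bottle_base [0.553 0.151 0.006] elev 91.0 len 0.11 p 0.83 bottle_center [0.551 0.158 0.077] elev 84.0 len 0.039 p 0.96 
t 20.55 grip [0.5538 0.1552 0.1161] F [-1.7 -4.4 22.1] w 0.041592399952249004
scene bottle_base [0.549 0.152 0.009] elev 90.0 len 0.107 p 0.91 bottle_center [0.55  0.157 0.079] elev 84.0 len 0.037 p 0.95
```

>>> step_arm(
  series=[
    [-0.12,0,0,-4,0],
    [-0.12,0,0,-7,0],
    [-0.12,0,0,-7,0],
    [0.0,0,0,-7,0],
    [0.2,0,0,-7,0],
    [0.4,0,0,-7,0],
    [0.4,0,0,-7,0],
  ],
)

```text
time: 21.58
tool_pos: [0.5491, 0.157, 0.0958]
ee_rot: [-3.141, -0.001, 2.122]
wrist_force: [0.8, 0.3, -0.7]
width: 0.0655
```

```bash
python3 - <<'E'
from tilt import *
tilt();tilt()
s=cams.snapshot("scene"); a=cv2.resize(s["pixels"][120:260,330:500,::-1],None,fx=2.3,fy=2.3)
s=cams.snapshot("wrist"); b=cv2.resize(s["pixels"][:,:,::-1],(430,322))
cv2.imwrite("pics/s8.png",np.hstack([a[:322],b[:a.shape[0]]]))
print(models.pinpoint(s,"coaster"),models.pinpoint(s,"bottle_base"))
E
```

```text
t 21.575 grip [0.5491 0.157  0.1148] F [ 0.8  0.3 -0.7] w 0.06551325419411134
scene bottle_base [0.555 0.151 0.006] elev 94.0 len 0.109 p 0.92 bottle_center [0.553 0.157 0.074] elev 93.0 len 0.041 p 0.89 
t 21.725 grip [0.5494 0.157  0.1153] F [ 0.5 -0.2 -0.1] w 0.06573159604025008
scene bottle_base [0.555 0.152 0.006] elev 94.0 len 0.109 p 0.93 bottle_center [0.558 0.145 0.076] elev 110.0 len 0.042 p 0.76 
[{'position': [0.5326, 0.1773, 0.0003], 'p': 0.94}] []
```

View pics/s8.png

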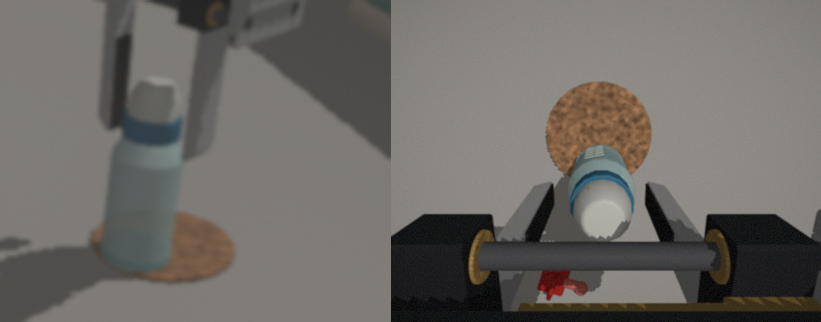

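>>> step_arm(
  series=[
    [0.6,0,0,0,0],
    [0.6,-5,0,0,0],
    [0.6,-5,0,15,0],
    [0.6,-5,0,30,0],
    [0.6,-5,0,37,0],
    [0.6,-5,0,37,0],
    [-1,-5,0,37,0],
    [-1,-5,0,37,0],
    [-1,-5,0,37,0],
    [-1,-5,0,37,0],
    [-1,-5,0,37,0],
  ],
)

```text
time: 23.45
tool_pos: [0.5525, 0.1528, 0.06]
ee_rot: [3.141, 0.0, 2.122]
wrist_force: [-0.1, 0.4, 2.3]
width: 0.051
```

>>> step_arm(
  series=[
    [-1,0,0,-6,0],
    [-1,0,0,-12,0],
    [-1,8,0,-12,0],
    [-1,18,0,-12,0],
    [-1,28,0,-12,0],
    [-1,33,0,-12,0],
    [-1,33,0,-12,0],
    [-1,33,0,-12,0],
  ],
)

```text
time: 24.45
tool_pos: [0.5349, 0.1808, 0.0715]
ee_rot: [3.142, 0.0, 2.122]
wrist_force: [1.4, 0.6, -1.1]
width: 0.0513
```

```bash
python3 - <<'E'
from tilt import *
o=robot.get_obs(); print(o["time"],o["tool_pos"],o["wrist_force"],o["width"])
for n in("scene","top","wrist"):
    s=cams.snapshot(n)
    for l in("bottle_base","bottle_center","coaster"): print(n,l,[(np.round(p["position"],4),p["p"]) for p in models.pinpoint(s,l)[:1]])
E
```

```text
24.45 [0.5349344  0.18078738 0.07147869] [ 1.361458    0.64556084 -1.12823777] 0.051316326650962536
scene bottle_base [(array([0.535 , 0.178 , 0.0123]), 0.58)]
scene bottle_center [(array([0.5386, 0.177 , 0.0847]), 0.87)]
scene coaster [(array([ 0.5346,  0.1793, -0.003 ]), 0.81)]
top bottle_base [(array([0.5343, 0.1795, 0.0136]), 0.85)]
top bottle_center [(array([0.5357, 0.1816, 0.0793]), 0.8)]
top coaster [(array([0.536 , 0.1815, 0.0012]), 0.79)]
wrist bottle_base []
wrist bottle_center []
wrist coaster []
```

>>> step_arm(
  series=[
    [-1,0,0,5,0],
    [-1,0,0,9,0],
    [-1,0,0,11,0],
    [-1,0,0,12,0],
    [-1,0,0,12,0],
  ],
)

```text
time: 25.68
tool_pos: [0.5349, 0.1809, 0.0601]
ee_rot: [3.141, 0.0, 2.122]
wrist_force: [-1.2, -1.0, 3.2]
width: 0.051
```

Contact is made (net +3 N upwards). Release gently, then retreat straight up.

>>> step_arm(
  series=[
    [0.15,0,0,0,0],
    [0.3,0,0,0,0],
    [0.6,0,0,0,0],
    [1,0,0,0,0],
    [1,0,0,0,0],
    [1,0,0,0,0],
    [1,0,0,-20,0],
    [1,0,0,-60,0],
    [1,0,0,-110,0],
    [1,0,0,-150,0],
    [1,-40,0,-160,0],
    [1,-90,0,-160,0],
    [1,-140,0,-160,0],
    [1,-140,0,-160,0],
  ],
)

```text
time: 27.42
tool_pos: [0.6092, 0.0585, 0.2185]
ee_rot: [-3.14, 0.0, 2.117]
wrist_force: [0.6, 0.2, 0.2]
width: 0.0941
```

```bash
python3 - <<'E'
from tilt import *
o=robot.get_obs(); print(o["time"],o["tool_pos"],o["wrist_force"],o["width"])
im=[]
for n in("scene","top"):
    s=cams.snapshot(n); im.append(cv2.resize(s["pixels"][:,:,::-1],(400,300)))
    for l in("bottle_base","bottle_center","coaster","jar_center","pacifier_center","rattle_center"): print(n,l,[(np.round(p["position"],3).tolist(),p["p"]) for p in models.pinpoint(s,l)[:1]])
    if n=="scene": im[0]=cv2.resize(s["pixels"][100:400,150:550,::-1],(400,300))
cv2.imwrite("pics/f.png",np.hstack(im))
E
```

```text
27.425 [0.60920819 0.05850276 0.21851988] [0.60477077 0.24511626 0.2439106 ] 0.09412075947027958
scene bottle_base [([0.535, 0.179, 0.001], 0.72)]
scene bottle_center [([0.537, 0.176, 0.075], 0.89)]
scene coaster []
scene jar_center [([0.757, -0.149, 0.023], 0.87)]
scene pacifier_center [([0.578, 0.006, 0.006], 0.64)]
scene rattle_center [([0.786, 0.123, 0.017], 0.77)]
top bottle_base [([0.536, 0.181, 0.004], 0.96)]
top bottle_center [([0.535, 0.179, 0.068], 0.83)]
top coaster [([0.536, 0.181, 0.005], 0.71)]
top jar_center [([0.761, -0.152, 0.022], 0.78)]
top pacifier_center []
top rattle_center [([0.778, 0.124, 0.018], 0.69)]
```

View pics/f.png

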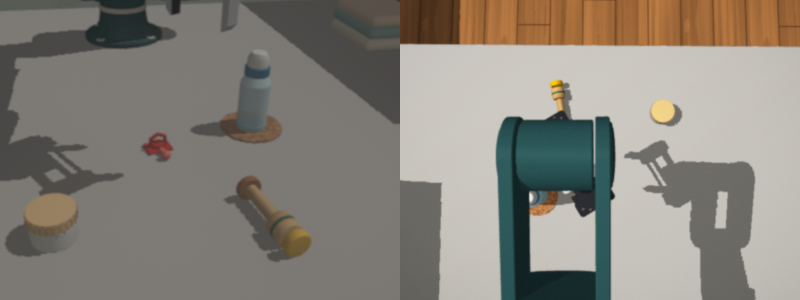

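The picture shows the bottle upright in the middle of the coaster at about (258,115), with the gripper clear of it. The jar, pacifier and rattle are where they were.

```bash
python3 -c "
from bench import robot
print(robot.close_job())"
```

```text
the job is handed in; nothing more can be done
None
```

The bottle is standing upright in the middle of the cork coaster, released, and the job is handed in at about 27.5 s of the 48 s.

**How it was done:** The tool cannot tilt, so I gripped the bottle lightly by its collar so that it could swing. I then levered it upright against the coaster's edge. Once it stood, I gripped it again on the body, lifted it 12 mm, centred it, lowered it until the wrist felt about 3 N, opened the fingers and backed off.

**Last checks:** In the two camera views the base was found at (0.535, 0.179) and (0.536, 0.181), against a coaster centre of about (0.535, 0.180). That is agreement to about 2 mm. The bottle looks vertical, and the wrist force was near zero after release. The jar, pacifier and rattle are within measurement noise (about 4 mm) of their starting places. In the last top view the arm hid the pacifier, so only the scene camera confirms it.

**What went wrong on the way:**
- My first two attempts to swing it up failed: the first because grip friction held the bottle level, the second because its base slid or hovered instead of pivoting.
- My first push towards the coaster passed over its edge.
- One press set the bottle down about 15° past upright with roughly 25 N at the wrist, which I then corrected. Before the final placing it stood overhanging the coaster's edge.

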